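Spread the snap ring with the pliers and hold it open at the axle groove

TASK

Take the snap-ring pliers out of their rest, put their tips into the gap of the snap ring on its wooden stand and squeeze, so that the ring is spread and carried on the tips. Slide the spread ring down over the upright axle stub until it is level all round the groove, and finish there while still holding the pliers squeezed: the ring spread wide in line with the groove, with neither ring nor pliers touching the axle or its hub. Do not drop the ring, and leave the eraser and the glue stick where they lie.

Things in the scene. Friction and masses are not known exactly. Their poses are not given: they have to be found in the camera images.
- pliers_grip (a point): Steel snap-ring pliers, upright, tips down, in a wooden rest (lift straight up 60 mm to clear). Point: midway between the two black handle paddles, 95 mm above the tips' ends. y: across the paddles (squeeze direction); x: along their flats; z up. Paddles 20 mm wide, 63 mm over outer faces, from 42 to 120 mm above the tips. Keep fingertips at least 70 mm above the tips. Half a turn looks the same.
- pliers: The pliers' half with the +y handle and -y tip, 140 g in all; origin at the tips' ends, 95 mm below pliers_grip (both points belong to this half; after a squeeze s the middle lies s/2 towards +y). Tips, 14 mm along x, from below: lips 3 mm high, 18 mm over all in y; notch 8 mm high, 12 mm over all; shoulder 6 mm high, 35 mm over all, too wide for the ring's gap.
- pliers_squeeze (a joint): Squeeze of the handles, m: 0 (63 mm over all) to 0.028 at a firm stop (35 mm), where one may grip hard. The halves cross and slide: squeezing by s spreads the tips by s, no tilt. Spring 7 N at the start, 11 N at the stop: a grip at 2 to 4 mm squeeze carries the pliers and still lets the lips into the gap. Tips meet the ring's lugs at 0.016; the full squeeze spreads the ring by about 0.012.
- ring_half_a (a point): Plain steel snap ring, 6 mm thick, lying level on a wooden stand round a low peg (10 mm high: lift 15 mm to clear). Point: the ring's axis, mid thickness, fixed to the -y half. Two mirrored halves slide apart along y against a spring (2 to 6 N); their tails overlap at x = +20 to +27 mm. Inner diameter relaxed 24 mm, 40 g. z up. The gap is at -x, see ring_gap.
- ring_gap (a point): Middle of the ring's gap, mid thickness, fixed to the -y half: 27.5 mm to -x of ring_half_a. Two lugs, x -20 to -46 mm from the ring's axis, parallel faces 28 mm apart in y, bridge a 27 mm wide, 14 mm deep channel in the stand (x -12 to -39 mm). Lower the tips here, pliers' y along the ring's y, tips' ends 7 mm below this point; squeezing then puts the lugs into the notches, lips below them.
- ring_half_b (a point): The same point as ring_half_a but fixed to the +y half: coincides with it when relaxed and moves to +y as the ring spreads. The middle of the two is the centre of the spread ring.
- ring_spread (a joint): How far the ring's halves are spread apart, m: 0 relaxed, at most 0.016. Above about 0.006 the ring passes over the axle; at 0.012 it has about 4 mm clearance on each side.
- groove (a point): Centre of the groove in the steel axle stub, which stands upright on a grey flanged hub fixed to the table. Axle diameter 28 mm, chamfered top 24 mm above this point; groove 12 mm wide (6 mm up and down), 23 mm diameter at its bottom; hub top (44 mm across) 20 mm below. Round, z up.
- snap_ring: The ring's -y half; origin on the ring's axis at its underside, 3 mm below ring_half_a.
- axle_stub: Hub and axle stub, fixed; hub 96 mm in diameter at the table, 88 mm high in all; origin at the centre of its underside, 64 mm below groove.
- ring_stand: The wooden stand under the ring, fixed, 20 mm high, foot 96 mm (x) by 84 mm, with a channel along y below the ring's lugs; origin at the table under the peg's axis.
- eraser: White eraser 22 x 58 x 12 mm, loose bystander on the table; origin at its underside.
- glue_stick: Glue stick 24 mm thick, 96 mm long, lying on the table, loose bystander; origin at its underside.

How it is judged:
On the way, in this order (a step that is already met when the one before it is completed fails the run):
1. the pliers are lifted out of their rest (contact force between the fingers and pliers above 1 N and height (world z) of pliers above 0.05 m), for 0.1 s.
2. the ring is spread by the pliers and lifted off its stand (contact force between the fingers and pliers above 1 N and contact force between pliers and snap_ring above 0.5 N and value of joint ring_spread above 0.008 m and height (world z) of snap_ring above 0.045 m and contact force between snap_ring and ring_stand below 0.1 N), for 0.2 s.
3. the spread ring is above the axle's end, in line with it (contact force between the fingers and pliers above 1 N and contact force between pliers and snap_ring above 0.5 N and value of joint ring_spread above 0.008 m and z of ring_half_a in the frame of groove above 0.022 m and horizontal distance between each of ring_half_a, ring_half_b and groove below 0.015 m), for 0.05 s.
At the end, for the whole second after the job is handed in: Pliers gripped (over 1 N) and holding the ring (over 0.5 N) spread by over 8 mm; both ring halves' axis points within 12 mm of the axle's axis and 3.5 mm of the groove's mid height; tilt under 0.12 rad; ring and pliers clear of the stub (under 0.3 N); ring at rest (under 20 mm/s) (contact force between the fingers and pliers above 1 N and contact force between pliers and snap_ring above 0.5 N and value of joint ring_spread above 0.008 m and z of ring_half_a in the frame of groove between -0.0035 and 0.0035 m and z of ring_half_b in the frame of groove between -0.0035 and 0.0035 m and horizontal distance between each of ring_half_a, ring_half_b and groove below 0.012 m and angle between snap_ring's own z axis and vertical below 0.12 rad and contact force between each of snap_ring, pliers and axle_stub below 0.3 N and linear speed of snap_ring below 0.02 m/s); the arm keeps its last pose, push and grip.
It fails at once if the ring is dropped to the table (height (world z) of ring_half_a below 0.014 m).
It fails at once if the eraser is shifted by more than 30 mm (distance of eraser from where it was at the start of the episode above 0.03 m).
It fails at once if the glue stick is shifted by more than 30 mm (distance of glue_stick from where it was at the start of the episode above 0.03 m).
It also fails if it takes over 42 s, if anything falls off the work surface, if the arm or the gripper's body presses on something with over 40 N, if the wrist force passes 120 N, or if a joint passes its speed limit or range.

ROBOT

A 6-joint arm with a two-finger parallel gripper is mounted at the origin on a cart in front of the work surface, level with it; the furniture and walls round the work are solid. World frame = base frame: x ahead of the robot, y to its left, z up, the work surface at z = 0. Lengths are in m, angles in rad, forces in N, time in s.
With the tool pointing down it reaches from about 0.35 to 0.975 m from the base axis. Payload 4.9 kg.
Tool frame: the origin (TCP) lies at the very end of the fingers, on their centre line; the grasp point (between the pads) lies 19 mm behind it; z points along the fingers, y is the line along which they close (so a half turn about z gives the same grasp; the last joint's range is limited). The gripper opens to 85 mm and grips with 20 to 120 N. Pads are 22 mm wide; open, the fingers measure 114 mm over their backs; the gripper's body (76 mm by 85 mm) begins 54 mm behind the grasp point. The pads swing forward as they close: fully open they stand 13 mm farther back than shut.
Start: joints at [-1.465, 0.053, 1.613, -0, 1.476, -0.119], TCP at [0.139, -0.609, 0.231] pointing down, gripper open.
Joint ranges: [-3.01, 3.01], [-1.01, 2.22], [0.06, 2.58], [-1.02, 4.17], [0.09, 2.62], [-3.14, 3.14]. Speed limits (rad/s): [2.57, 2.57, 3.14, 3.14, 3.14, 3.14].

INTERFACE

Orientations are given as a unit quaternion [w, x, y, z].
In Python, from plant import state, optics, ticket, nets gives the robot as it stands. The module is installed in compiled form; this text tells all that it offers.
- The arm moves only by the shell command python3 -m inch 'ROWS' [OPENING]. ROWS is JSON, a list of rows, each an object of numbers: "dx", "dy", "dz": the shift along the tool's x, y, z as a fraction of full scale; "rx", "ry", "rz": the turn, a rotation vector about the tool's x, y, z as a fraction of full scale. In form: [{"dx": .., "dy": .., "dz": .., "rx": .., "ry": .., "rz": ..}, ...]. A call has 1 to 5 rows; each row is the pose to reach, as a shift and turn from the pose commanded when the call began, along the tool's axes at that moment; what a row does not reach only later rows make up. Full scale, the value 1, is 0.8 m for a shift and 1.5 rad for a turn. A row lasts 1/10 s, in which the tool goes at most 50 mm and 8.59 degrees, less where a joint would pass 70% of its speed; a pose out of reach is approached as far as the arm can. A call with a number of a shift or a turn outside -1 to 1 is refused whole. A call with a gripper value outside its range is refused whole. OPENING is the opening, from -1 (shut) to 1 (fully open), set as the call begins (- or left out, the last holds). The fingers move at their own pace and stop on an object; the grip force is fixed at half the most. Time passes only in rows, so rows that repeat a pose let the fingers close. It gives the time, the measured TCP pose, the force, the opening and the grip force at its end, in the units of the state.
- state(): the state, without advancing time (a new reading comes with each control period).
- optics.grab_frame(name): name is "side" or "top"; returns the picture (400x640x3 uint8, red, green, blue); there is no depth.
- optics.camera_info(name): a dict with "fx", "fy", "cx", "cy" (pixels), "R" (3x3) and "t" (3): a world point X has camera coordinates R X + t. Camera axes: x right, y down, z forward; pixel columns grow to the right and rows downward; lengths in m; the calibration is good to about 2 mm. A picture is of the moment at which its call begins. camera_info takes no time and is no camera call.
- ticket.job_done(): hands the job in; it is judged then, once.
Trained networks look in the newest picture that a camera, given by its name, has taken for a name from the list of things; names that differ only in an ending like _2 or _b are one class to them, and where a whole thing is asked for, a point or a joint stands for the part that bears it (a point fixed in the world has none). Each returns a list of dicts, best first, with "confidence" (0 to 1); they miss things now and then, are a little off and sometimes report something else, mostly with a low value. They report only what shows in the picture. A call takes as long as a camera call.
- nets.boxes_of(camera, name): "bbox" ([centre column, centre row, width, height] in pixels, round what is visible of it).
- nets.outline_of(camera, name): "pixels" (400x640 bool, what is visible of it) and "bbox" ([centre column, centre row, width, height] in pixels, round what is visible of it).
The state is a dict: "time": time; "joint_pos": joint angles; "joint_vel": joint speeds; "joint_efforts": joint torques, N m; "tool_pos": TCP position; "tool_rot": TCP orientation; "contact_force": force on the tool from outside, world axes, zero at the start; "ft_torque": the same for the moment, N m; "gripper_width": opening from 0.0 (shut) to 1.0 (fully open); "grasp_force": force on a finger pad.
Only numpy, scipy, OpenCV 4.12 (cv2) and the standard library are available. Lean on these libraries where they do the work, as an engineer would, in place of code of your own. Each camera call takes 0.05 s, during which the arm holds its last target. There are 200 camera calls.

## Working session

There is one attempt and no reset: what is moved stays moved. The work goes in short steps, Python scripts to look and compute and a shell command to move; the robot and the scene stay as the last step left them, time stands still between calls to the robot, and variables do not carry over. Pictures are saved under pics/ and viewed, at most 10 in all, crops included, and the job is handed in when it is done.

```bash
mkdir -p pics; cat > h.py <<'E'
import numpy as np, cv2
from plant import state, optics, ticket, nets
def look(c,fn=None):
    im=optics.grab_frame(c)
    if fn: cv2.imwrite('pics/'+fn,im[:,:,::-1])
    return im
def proj(c,X):
    i=optics.camera_info(c); p=np.asarray(i['R'])@np.asarray(X,float)+np.asarray(i['t'])
    return np.array([i['fx']*p[0]/p[2]+i['cx'], i['fy']*p[1]/p[2]+i['cy']])
def ray(c,uv):
    i=optics.camera_info(c); R=np.asarray(i['R']); t=np.asarray(i['t'])
    d=R.T@np.array([(uv[0]-i['cx'])/i['fx'],(uv[1]-i['cy'])/i['fy'],1]); return -R.T@t, d/np.linalg.norm(d)
def atz(c,uv,z):
    o,d=ray(c,uv); return o+d*(z-o[2])/d[2]
def tri(rays):
    A=np.zeros((3,3));b=np.zeros(3)
    for o,d in rays:
        M=np.eye(3)-np.outer(d,d);A+=M;b+=M@o
    return np.linalg.solve(A,b)
E
python3 - <<'E'
from h import *
np.set_printoptions(precision=4,suppress=True)
s=state();print(s['time'],s['tool_pos'],s['tool_rot'],s['gripper_width'])
for c in ('side','top'):
    look(c,c+'0.png'); i=optics.camera_info(c); print(c,i['fx'],i['cx'],i['cy'],-np.array(i['R']).T@np.array(i['t']));print(np.array(i['R']))
    for n in ('pliers','snap_ring','axle_stub','ring_stand','eraser','glue_stick'):
        print(n,[(np.round(b['bbox'],1).tolist(),round(b['confidence'],2)) for b in nets.boxes_of(c,n)][:3])
print(state()['time'])
E
```

```text
0.0 [ 0.1393 -0.6087  0.2301] [-0.001   0.9937  0.1122  0.    ] 1.0027541848905857
side 444.30189122694566 318.450865270868 204.4565708440718 [0.3396 0.7138 0.5511]
[[-0.9859 -0.1674  0.0081]
 [-0.0992  0.5439 -0.8333]
 [ 0.1351 -0.8223 -0.5528]]
pliers [([245.9, 269.0, 21.5, 63.4], 0.92)]
snap_ring [([311.7, 168.5, 31.6, 12.4], 0.53), ([357.0, 272.6, 33.2, 16.1], 0.44)]
axle_stub [([284.2, 221.3, 46.9, 54.8], 0.87), ([356.6, 270.8, 28.1, 16.8], 0.69)]
ring_stand [([306.6, 174.0, 41.5, 17.6], 0.81), ([311.6, 167.9, 22.2, 0.7], 0.73)]
eraser [([355.5, 270.9, 33.7, 16.1], 0.87), ([312.6, 163.9, 30.8, 12.5], 0.68)]
glue_stick [([358.5, 202.7, 31.7, 20.5], 0.83)]
top 366.5514823747747 317.20912008366514 195.85059742325242 [0.3821 0.012  0.9371]
[[-0.026  -0.9997  0.0036]
 [-0.9947  0.0255 -0.0993]
 [ 0.0992 -0.0062 -0.995 ]]
pliers [([222.8, 170.1, 34.5, 21.4], 0.85), ([416.3, 179.2, 22.2, 26.7], 0.68), ([366.4, 233.1, 35.6, 29.1], 0.3)]
snap_ring [([415.8, 177.3, 25.6, 29.0], 0.73)]
axle_stub [([315.2, 179.7, 37.4, 38.3], 0.95)]
ring_stand [([411.6, 174.1, 42.4, 41.9], 0.74)]
eraser [([276.6, 238.4, 12.7, 17.7], 0.69), ([410.6, 179.1, 11.0, 28.0], 0.27)]
glue_stick [([366.8, 234.0, 35.6, 27.8], 0.77), ([226.8, 170.1, 31.7, 15.9], 0.29)]
0.7
```

```bash
python3 - <<'E'
import cv2,numpy as np
a=cv2.imread('pics/top0.png');b=cv2.imread('pics/side0.png')
A=cv2.resize(a[140:265,190:450],None,fx=3,fy=3,interpolation=cv2.INTER_CUBIC);cv2.imwrite('pics/top0c.png',A)
B=cv2.resize(b[140:320,220:420],None,fx=3.3,fy=3.3,interpolation=cv2.INTER_CUBIC);cv2.imwrite('pics/side0c.png',B)
E
```

```text
(no output)
```

View pics/top0c.png

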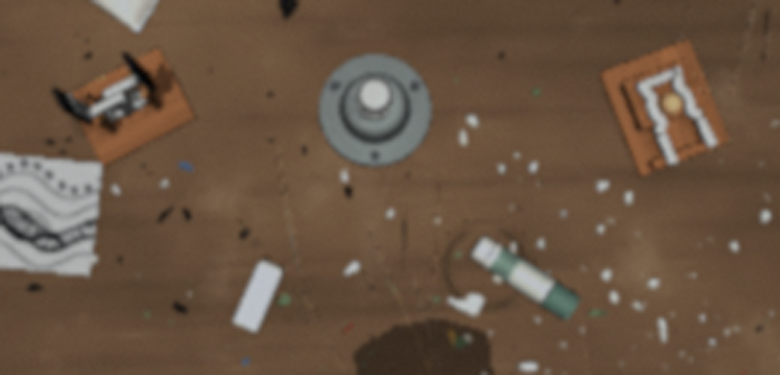

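View pics/side0c.png

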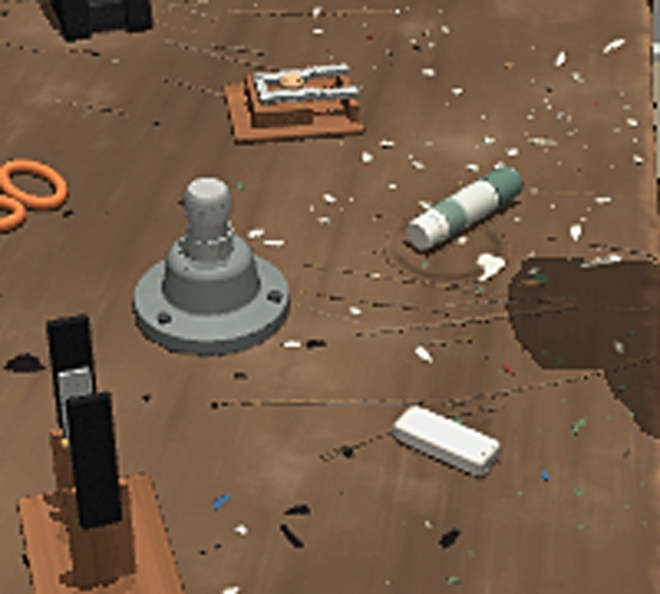

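The top view shows the pliers in their rest at about (225,170), the axle at (315,175) and the ring at (415,176) with its gap towards the image bottom (-x). The side view agrees. Next I fit simple models in both views.

```bash
cat > fit.py <<'E'
from h import *
from scipy.optimize import minimize
np.set_printoptions(precision=4,suppress=True)
def hullmask(c,pts,m):
    uv=np.array([proj(c,p) for p in pts]); h=cv2.convexHull((uv*16).astype(np.int32)); cv2.fillConvexPoly(m,h,1,shift=4)
def box(x,y,yaw,lo,hi):
    P=np.array([[a,b,z] for a in (lo[0],hi[0]) for b in (lo[1],hi[1]) for z in (lo[2],hi[2])])
    R=np.array([[np.cos(yaw),-np.sin(yaw),0],[np.sin(yaw),np.cos(yaw),0],[0,0,1]]); return P@R.T+[x,y,0]
def iou(a,b): return (a&b).sum()/max(1,(a|b).sum())
E
python3 - <<'E'
from fit import *
ims={c:cv2.imread(f'pics/{c}0.png') for c in ('top','side')}
roi={'top':(155,190,205,250),'side':(225,310,230,262)}
dark={}
for c,im in ims.items():
    m=np.zeros((400,640),np.uint8);r=roi[c];m[r[0]:r[1],r[2]:r[3]]=(im[r[0]:r[1],r[2]:r[3]].max(2)<45);dark[c]=m;print(c,m.sum())
def model(p):
    o={}
    for c in ims:
        m=np.zeros((400,640),np.uint8)
        for s in (1,-1):
            ys=sorted([s*.0315,s*(.0315-p[4])]); hullmask(c,box(p[0],p[1],p[2],[-.01,ys[0],p[3]+.042],[.01,ys[1],p[3]+.12]),m)
        o[c]=m
    return o
f=lambda p: -sum(iou(model(p)[c],dark[c]) for c in ims)
p0=atz('top',(225.3,170),.1)
best=None
for yaw in (.3,.4,.5,-.4):
  for z in (.005,.02,.035):
    r=minimize(f,[p0[0],p0[1],yaw,z,.008],method='Nelder-Mead',options=dict(initial_simplex=np.array([p0[0],p0[1],yaw,z,.008])+np.vstack([np.zeros(5),np.diag([.01,.01,.15,.01,.003])]),maxiter=400))
    if best is None or r.fun<best.fun: best=r
print(best.x,best.fun,[iou(model(best.x)[c],dark[c]) for c in ims])
# axle: outline centre in both views
o={}
for c in ims:
    look(c)
    for n in ('axle_stub','ring_stand','snap_ring'):
        L=nets.outline_of(c,n); o[c,n]=L[0]['pixels'].astype(np.uint8) if L else None; print(c,n,[(np.round(l['bbox'],1),round(l['confidence'],2)) for l in L[:2]])
np.savez('o.npz',**{c+n:v for (c,n),v in o.items() if v is not None})
def cyl(x,y,r,z0,z1):
    a=np.linspace(0,2*np.pi,40); return [[x+r*np.cos(t),y+r*np.sin(t),z] for t in a for z in (z0,z1)]
def am(p,c):
    m=np.zeros((400,640),np.uint8); hullmask(c,cyl(p[0],p[1],.048,0,.012),m); hullmask(c,cyl(p[0],p[1],.022,0,.044),m); hullmask(c,cyl(p[0],p[1],.0135,.044,.088),m); return m
for cs in (('top',),('side',),('top','side')):
    g=lambda p:-sum(iou(am(p,c),o[c,'axle_stub']) for c in cs)
    p0=atz('top',(315,179),.01)[:2]
    r=minimize(g,p0,method='Nelder-Mead',options=dict(initial_simplex=p0+np.array([[0,0],[.01,0],[0,.01]])));print('axle',cs,r.x,r.fun)
def sm(p,c):
    m=np.zeros((400,640),np.uint8); hullmask(c,box(p[0],p[1],p[2],[-.048,-.042,0],[.048,.042,.006]),m)
    hullmask(c,box(p[0],p[1],p[2],[-.046,-.02,.006],[.027,.02,.026]),m); return m
E
```

```text
top 76
side 771Traceback (most recent call last):
  File "<stdin>", line 20, in <module>
    res = _minimize_neldermead(fun, x0, args, callback, bounds=bounds,
                               **options)
    fxcc = func(xcc)
    fx = function(np.copy(x), *(wrapper_args + args))
  File "<stdin>", line 15, in <lambda>
  File "<stdin>", line 15, in <genexpr>
  File "<stdin>", line 12, in model
  File "fit.py", line 5, in hullmask
    uv=np.array([proj(c,p) for p in pts]); h=cv2.convexHull((uv*16).astype(np.int32)); cv2.fillConvexPoly(m,h,1,shift=4)
                 ~~~~^^^^^
  File "h.py", line 8, in proj
    i=optics.camera_info(c); p=np.asarray(i['R'])@np.asarray(X,float)+np.asarray(i['t'])
ValueError: time passes only in moves, steps and waits
```

```bash
python3 - <<'E'
import cv2,numpy as np
a=cv2.imread('pics/top0.png');b=cv2.imread('pics/side0.png');o=np.load('o.npz');print(o.files)
def z(im,r,k): return cv2.resize(im[r[0]:r[1],r[2]:r[3]],None,fx=k,fy=k,interpolation=cv2.INTER_NEAREST)
A=z(a,(145,205,385,445),8);B=z(b,(150,190,285,335),6)
c=np.zeros((480,780,3),np.uint8);c[:,:480]=A;c[:240,480:780]=B;cv2.imwrite('pics/ring.png',c)
E
```

```text
Traceback (most recent call last):
FileNotFoundError: [Errno 2] No such file or directory: 'o.npz'
```

Too many camera_info calls, so I'll cache the calibration.

```bash
cat > edit.py <<'E'
s=open('h.py').read()
s=s.replace("def look","CI={c:optics.camera_info(c) for c in ('side','top')}\ndef look",1).replace("i=optics.camera_info(c)","i=CI[c]")
open('h.py','w').write(s)
E
python3 edit.py
python3 - <<'E'
from fit import *
ims={c:cv2.imread(f'pics/{c}0.png') for c in ('top','side')}
roi={'top':(155,190,205,250),'side':(225,310,230,262)}
dark={}
for c,im in ims.items():
    m=np.zeros((400,640),np.uint8);r=roi[c];m[r[0]:r[1],r[2]:r[3]]=(im[r[0]:r[1],r[2]:r[3]].max(2)<50);dark[c]=m;print(c,m.sum())
def model(p):
    o={}
    for c in ims:
        m=np.zeros((400,640),np.uint8)
        for s in (1,-1):
            ys=sorted([s*.0315,s*(.0315-p[4])]); hullmask(c,box(p[0],p[1],p[2],[-.01,ys[0],p[3]+.042],[.01,ys[1],p[3]+.12]),m)
        o[c]=m
    return o
def f(p):
    m=model(p); return -sum(iou(m[c],dark[c]) for c in ims)
p0=atz('top',(225.3,170),.1)
best=None
for yaw in (.3,.5,-.4):
  for z in (.005,.025):
    r=minimize(f,[p0[0],p0[1],yaw,z,.008],method='Nelder-Mead',options=dict(initial_simplex=np.array([p0[0],p0[1],yaw,z,.008])+np.vstack([np.zeros(5),np.diag([.01,.01,.15,.01,.003])]),maxiter=300))
    print(r.x,r.fun)
    if best is None or r.fun<best.fun: best=r
m=model(best.x);print(best.x,[iou(m[c],dark[c]) for c in ims])
o={}
for c in ims:
    look(c)
    for n in ('axle_stub','ring_stand','snap_ring'):
        L=nets.outline_of(c,n); o[c,n]=L[0]['pixels'].astype(np.uint8) if L else np.zeros((400,640),np.uint8); print(c,n,[(np.round(l['bbox'],1),round(l['confidence'],2)) for l in L[:2]])
np.savez('o.npz',**{c+n:v for (c,n),v in o.items()})
def cyl(x,y,r,z0,z1):
    a=np.linspace(0,2*np.pi,40); return [[x+r*np.cos(t),y+r*np.sin(t),z] for t in a for z in (z0,z1)]
def am(p,c):
    m=np.zeros((400,640),np.uint8); hullmask(c,cyl(p[0],p[1],.048,0,.012),m); hullmask(c,cyl(p[0],p[1],.022,0,.044),m); hullmask(c,cyl(p[0],p[1],.0135,.044,.088),m); return m
for cs in (('top',),('side',),('top','side')):
    g=lambda p:-sum(iou(am(p,c),o[c,'axle_stub']) for c in cs)
    q=atz('top',(315,179),.01)[:2]
    r=minimize(g,q,method='Nelder-Mead',options=dict(initial_simplex=q+np.array([[0,0],[.01,0],[0,.01]])));print('axle',cs,r.x,r.fun)
a,b=ims['top'],ims['side'].copy()
def z(im,r,k): return cv2.resize(im[r[0]:r[1],r[2]:r[3]],None,fx=k,fy=k,interpolation=cv2.INTER_NEAREST)
c=np.zeros((540,780,3),np.uint8);c[:480,:480]=z(a,(145,205,385,445),8);c[:240,480:780]=z(b,(150,190,285,335),6)
t=a.copy();t[(m['top']>0)]=[0,0,255];c[250:250+45*6,486:486+49*6]=z(np.where((m['top']>0)[...,None],(a*.5+[0,0,127]).astype(np.uint8),a),(148,193,202,251),6)
cv2.imwrite('pics/ring.png',c)
E
```

```text
top 97
side 785
[0.5346 0.2211 0.4416 0.0105 0.0023] -1.255154287697896
[0.5344 0.2207 0.4434 0.011  0.0019] -1.2598035530832643
[0.5342 0.2213 0.435  0.011  0.0049] -1.1553027582673812
[0.534  0.2211 0.432  0.0152 0.0023] -1.1807079937152938
[ 0.5462  0.1904  0.4569 -0.0197  0.0124] -0.7831074035453598
[0.5355 0.2217 0.4757 0.0126 0.0019] -1.1948200694598388
[0.5344 0.2207 0.4434 0.011  0.0019] [np.float64(0.4968553459119497), np.float64(0.7629482071713147)]
top axle_stub [(array([315.1, 176.8,  40.7,  40.3]), 0.75), (array([414.9, 178.6,  29.5,  34.5]), 0.62)]
top ring_stand [(array([412.2, 175.1,  43. ,  39.4]), 0.81)]
top snap_ring [(array([415.1, 177.3,  25.1,  29.5]), 0.52)]
side axle_stub [(array([284.6, 220.6,  51.8,  52.6]), 0.88)]
side ring_stand [(array([308.8, 172.9,  41.9,  21.1]), 0.93)]
side snap_ring [(array([313. , 166.7,  29.7,   7.3]), 0.51)]
axle ('top',) [0.5247 0.0091] -0.9257981018119068
axle ('side',) [0.5272 0.0099] -0.9464922711058263
axle ('top', 'side') [0.5273 0.0097] -1.8731216462091196
```

View pics/ring.png

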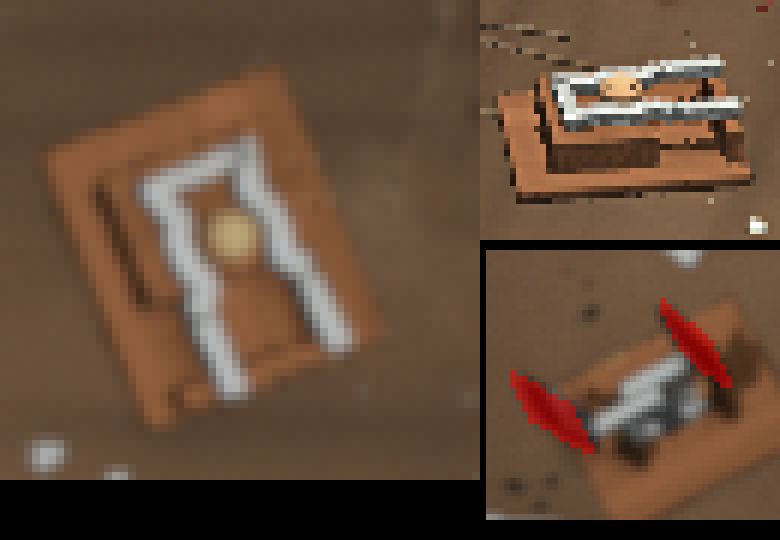

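Left crop: ring with peg at top-image (414,174.4), lug ends at (414.3,193.7) and (427.5,187.9). The pliers overlay lies on both paddles.

```bash
python3 - <<'E'
from fit import *
o=np.load('o.npz')
print('peg top',atz('top',(413.9,174.3),.030),'side',atz('side',(308.5,164.2),.030),'tri',tri([ray('top',(413.9,174.3)),ray('side',(308.5,164.2))]))
e1,e2=atz('top',(414.3,194),.026),atz('top',(427.8,188.2),.026)
f1,f2=atz('side',(327.9,168.5),.026),atz('side',(324.9,161.5),.026)
print('lugs',e1,e2,'dist',np.linalg.norm(e1-e2),'side',f1,f2,np.linalg.norm(f1-f2))
print('lug z',tri([ray('top',(414.3,194)),ray('side',(327.9,168.5))])[2],tri([ray('top',(427.8,188.2)),ray('side',(324.9,161.5))])[2])
M={'top':o['topring_stand'],'side':o['sidering_stand']}
def sm(p,c):
    m=np.zeros((400,640),np.uint8); hullmask(c,box(p[0],p[1],p[2],[-.048,-.042,0],[.048,.042,.006]),m)
    hullmask(c,box(p[0],p[1],p[2],[-.04,-.027,.0],[.03,.027,.02]),m); return m
# ring silver mask fit
ims={c:cv2.imread(f'pics/{c}0.png') for c in ('top','side')}
S={}
for c,r in (('top',(155,200,398,435)),('side',(156,175,294,330))):
    im=ims[c].astype(int);m=np.zeros((400,640),np.uint8)
    m[r[0]:r[1],r[2]:r[3]]=((im[...,2]-im[...,0]<25)&(im[...,0]>70))[r[0]:r[1],r[2]:r[3]];S[c]=m;print(c,m.sum())
def rm(p,c):
    m=np.zeros((400,640),np.uint8)
    for s in (1,-1):
        hullmask(c,box(p[0],p[1],p[2],[-.046,min(s*.014,s*.0195),.02],[-.018,max(s*.014,s*.0195),.026]),m)
        hullmask(c,box(p[0],p[1],p[2],[-.018,min(s*.012,s*.018),.02],[.027,max(s*.012,s*.018),.026]),m)
    hullmask(c,box(p[0],p[1],p[2],[.02,-.018,.02],[.027,.018,.026]),m);return m
q=np.r_[atz('top',(413.9,174.3),.030)[:2],-1.0]
for q2 in (.3,.5):
  q[2]=q2
  for cs in (('top',),('side',),('top','side')):
    g=lambda p:-sum(iou(rm(p,c),S[c]) for c in cs)
    r=minimize(g,q,method='Nelder-Mead',options=dict(initial_simplex=q+np.array([[0,0,0],[.008,0,0],[0,.008,0],[0,0,.1]])));print('ring',cs,r.x,r.fun)
    g=lambda p:-sum(iou(sm(p,c),M[c]) for c in cs)
    r=minimize(g,q,method='Nelder-Mead',options=dict(initial_simplex=q+np.array([[0,0,0],[.008,0,0],[0,.008,0],[0,0,.1]])));print('stand',cs,r.x,r.fun)
s=state();print(s['time'],s['tool_pos'],s['tool_rot'])
E
```

```text
peg top [ 0.5206 -0.2371  0.03  ] side [ 0.5209 -0.2333  0.03  ] tri [ 0.5214 -0.2377  0.0275]
lugs [ 0.4714 -0.2366  0.026 ] [ 0.4851 -0.2712  0.026 ] dist 0.037241996499052604 side [ 0.4718 -0.2276  0.026 ] [ 0.4846 -0.2619  0.026 ] 0.03664915347134951
lug z 0.02010477120955254 0.020011827121632474
top 258
side 167
ring ('top',) [ 0.5216 -0.2367  0.3478] -0.8125
stand ('top',) [ 0.5236 -0.2379  0.3304] -0.744945567651633
ring ('side',) [ 0.524  -0.2396  0.3488] -0.630188679245283
stand ('side',) [ 0.5225 -0.2409  0.334 ] -0.799761620977354
ring ('top', 'side') [ 0.521  -0.2372  0.3626] -1.4169445189642178
stand ('top', 'side') [ 0.5219 -0.2382  0.3222] -1.536726737581328
ring ('top',) [ 0.5199 -0.2366  0.3927] -0.8144329896907216
stand ('top',) [ 0.5231 -0.2376  0.3247] -0.7457231726283048
ring ('side',) [ 0.5239 -0.24    0.3651] -0.6325757575757576
stand ('side',) [ 0.5229 -0.2387  0.3052] -0.7964285714285714
ring ('top', 'side') [ 0.5217 -0.2372  0.369 ] -1.418103448275862
stand ('top', 'side') [ 0.5228 -0.2383  0.3046] -1.532544422109078
1.1 [ 0.1393 -0.6093  0.2313] [-0.      0.9937  0.1122 -0.    ]
```

```bash
cat > go.py <<'E'
import sys,numpy as np
from plant import state
# usage: go.py x y z yaw  -> fractions from the present pose
s=state();q=s['tool_rot'];p=np.array(s['tool_pos']);w,x,y,z=q
from scipy.spatial.transform import Rotation as Ro
R=Ro.from_quat([x,y,z,w]);T=np.array(list(map(float,sys.argv[1:4])));yaw=float(sys.argv[4])
Rt=Ro.from_matrix([[np.cos(yaw),np.sin(yaw),0],[np.sin(yaw),-np.cos(yaw),0],[0,0,-1]])
d=R.inv().apply(T-p)/.8;r=(R.inv()*Rt).as_rotvec()/1.5
print('t',round(s['time'],2),'p',np.round(p,4),'dist',round(np.linalg.norm(T-p),3),'shift',np.round(d,4),'turn',np.round(r,4),'w',round(s['gripper_width'],3))
E
python3 go.py .45 -.35 .25 .44; python3 go.py .5344 .2207 .25 .443
```

```text
t 1.1 p [ 0.1393 -0.6093  0.2313] dist 0.405 shift [ 0.4508 -0.2293 -0.0234] turn [-0.      0.     -0.1435] w 0.998
t 1.1 p [ 0.1393 -0.6093  0.2313] dist 0.919 shift [ 0.7127 -0.9012 -0.0234] turn [-0.      0.     -0.1455] w 0.998
```

```bash
python3 -m inch '[{"dx":0.451,"dy":-0.229,"dz":-0.0234,"rz":-0.145},{"dx":0.451,"dy":-0.229,"dz":-0.0234,"rz":-0.145},{"dx":0.451,"dy":-0.229,"dz":-0.0234,"rz":-0.145},{"dx":0.451,"dy":-0.229,"dz":-0.0234,"rz":-0.145},{"dx":0.451,"dy":-0.229,"dz":-0.0234,"rz":-0.145}]' 1; python3 go.py .5344 .2207 .25 .443
```

```text
t 1.1 p [ 0.1393 -0.6093  0.2313] dist 0.919 shift [ 0.7127 -0.9012 -0.0234] turn [-0.      0.     -0.1455] w 0.998validation failed for argument at $[0]...
```

```bash
python3 -m inch '[{"dx":0.451,"dy":-0.229,"dz":-0.0234,"rx":0,"ry":0,"rz":-0.145},{"dx":0.451,"dy":-0.229,"dz":-0.0234,"rx":0,"ry":0,"rz":-0.145},{"dx":0.451,"dy":-0.229,"dz":-0.0234,"rx":0,"ry":0,"rz":-0.145},{"dx":0.451,"dy":-0.229,"dz":-0.0234,"rx":0,"ry":0,"rz":-0.145},{"dx":0.451,"dy":-0.229,"dz":-0.0234,"rx":0,"ry":0,"rz":-0.145}]' 1; python3 go.py .5344 .2207 .25 .443
```

```text
time: 1.6
tool_pos: [0.3324, -0.448, 0.2432]
tool_rot: [0.0, 0.976, 0.219, 0.0]
contact_force: [-1.2, -0.9, 0.5]
gripper_width: 0.994
grasp_force: 0.0
t 1.6 p [ 0.3324 -0.448   0.2432] dist 0.699 shift [ 0.5857 -0.6476 -0.0089] turn [ 0.0004 -0.0001 -0.0007] w 0.994
```

```bash
python3 -m inch '[{"dx":0.586,"dy":-0.648,"dz":-0.009,"rx":0,"ry":0,"rz":0},{"dx":0.586,"dy":-0.648,"dz":-0.009,"rx":0,"ry":0,"rz":0},{"dx":0.586,"dy":-0.648,"dz":-0.009,"rx":0,"ry":0,"rz":0},{"dx":0.586,"dy":-0.648,"dz":-0.009,"rx":0,"ry":0,"rz":0},{"dx":0.586,"dy":-0.648,"dz":-0.009,"rx":0,"ry":0,"rz":0}]' ; python3 -m inch '[{"dx":0.3805,"dy":-0.421,"dz":-0.006,"rx":0,"ry":0,"rz":0},{"dx":0.3805,"dy":-0.421,"dz":-0.006,"rx":0,"ry":0,"rz":0},{"dx":0.3805,"dy":-0.421,"dz":-0.006,"rx":0,"ry":0,"rz":0},{"dx":0.3805,"dy":-0.421,"dz":-0.006,"rx":0,"ry":0,"rz":0},{"dx":0.3805,"dy":-0.421,"dz":-0.006,"rx":0,"ry":0,"rz":0}]' ; python3 go.py .5344 .2207 .20 .443
```

```text
time: 2.1
tool_pos: [0.4036, -0.2082, 0.2457]
tool_rot: [0.0, 0.976, 0.219, 0.0]
contact_force: [1.0, 0.2, 0.7]
gripper_width: 0.997
grasp_force: 0.0
time: 2.6
tool_pos: [0.4757, 0.0314, 0.2486]
tool_rot: [0.0, 0.976, 0.219, 0.001]
contact_force: [0.1, -0.6, -0.1]
gripper_width: 1.0
grasp_force: 0.0
t 2.6 p [0.4757 0.0314 0.2486] dist 0.204 shift [ 0.1675 -0.1825  0.0607] turn [ 0.0006 -0.0008 -0.0004] w 1.0
```

```bash
python3 -m inch '[{"dx":0.165,"dy":-0.18,"dz":0.06,"rx":0,"ry":0,"rz":0},{"dx":0.165,"dy":-0.18,"dz":0.06,"rx":0,"ry":0,"rz":0},{"dx":0.165,"dy":-0.18,"dz":0.06,"rx":0,"ry":0,"rz":0},{"dx":0.165,"dy":-0.18,"dz":0.06,"rx":0,"ry":0,"rz":0},{"dx":0.165,"dy":-0.18,"dz":0.06,"rx":0,"ry":0,"rz":0}]' ; python3 -m inch '[{"dx":0,"dy":0,"dz":0,"rx":0,"ry":0,"rz":0},{"dx":0,"dy":0,"dz":0,"rx":0,"ry":0,"rz":0}]';python3 go.py .5344 .2207 .16 .443
python3 - <<'E'
from fit import *
b=look('side');a=look('top')
c=np.zeros((560,780,3),np.uint8)
A=cv2.resize(b[160:345,195:305],None,fx=3,fy=3,interpolation=cv2.INTER_CUBIC);c[:555,:330]=A
B=cv2.resize(a[130:230,180:290],None,fx=4,fy=4,interpolation=cv2.INTER_CUBIC);c[:400,335:775]=B
cv2.imwrite('pics/above.png',c[:,:,::-1])
E
```

```text
time: 3.1
tool_pos: [0.5324, 0.2202, 0.1972]
tool_rot: [-0.001, 0.975, 0.222, -0.002]
contact_force: [-0.5, -1.5, 0.6]
gripper_width: 0.998
grasp_force: 0.0
time: 3.3
tool_pos: [0.5332, 0.2154, 0.2005]
tool_rot: [0.0, 0.976, 0.219, 0.0]
contact_force: [0.1, -0.2, 0.4]
gripper_width: 1.003
grasp_force: 0.0
t 3.3 p [0.5332 0.2154 0.2005] dist 0.041 shift [ 0.0041 -0.0054  0.0506] turn [ 0.0003 -0.0003 -0.0008] w 1.003
```

View pics/above.png

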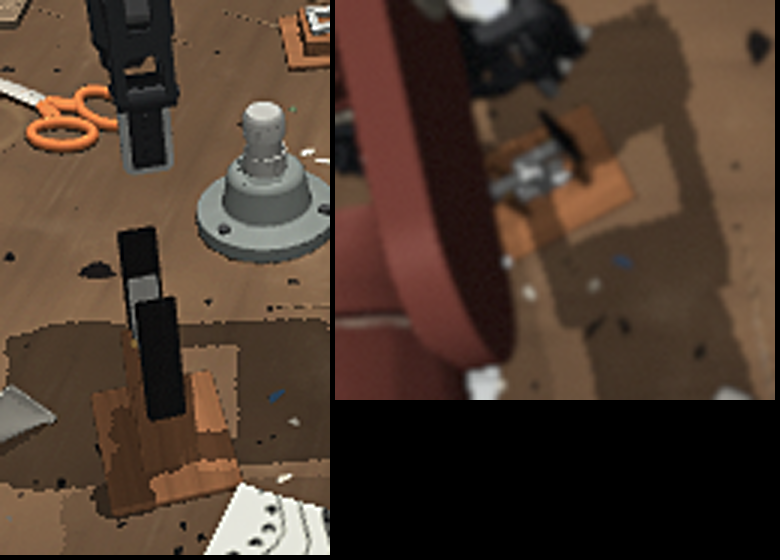

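```bash
python3 -m inch '[{"dx":0.0041,"dy":-0.0054,"dz":0.03,"rx":0,"ry":0,"rz":0},{"dx":0.0041,"dy":-0.0054,"dz":0.07,"rx":0,"ry":0,"rz":0},{"dx":0.0041,"dy":-0.0054,"dz":0.11,"rx":0,"ry":0,"rz":0},{"dx":0.0041,"dy":-0.0054,"dz":0.144,"rx":0,"ry":0,"rz":0},{"dx":0.0041,"dy":-0.0054,"dz":0.144,"rx":0,"ry":0,"rz":0}]' ; python3 -m inch '[{"dx":0,"dy":0,"dz":0,"rx":0,"ry":0,"rz":0},{"dx":0,"dy":0,"dz":0,"rx":0,"ry":0,"rz":0}]';python3 go.py .5344 .2207 .085 .443
```

```text
time: 3.9
tool_pos: [0.5312, 0.2192, 0.0809]
tool_rot: [0.0, 0.976, 0.218, -0.004]
contact_force: [-1.2, 0.4, -0.1]
gripper_width: 1.0
grasp_force: 0.0
time: 4.1
tool_pos: [0.5359, 0.2212, 0.0876]
tool_rot: [-0.0, 0.976, 0.219, 0.002]
contact_force: [-0.4, -0.8, 0.3]
gripper_width: 1.002
grasp_force: 0.0
t 4.1 p [0.5359 0.2212 0.0876] dist 0.003 shift [-0.002  -0.0003  0.0032] turn [ 0.0005 -0.0028 -0.001 ] w 1.002
```

```bash
Z='' ; python3 -m inch '[{"dx":0,"dy":0,"dz":0.001,"rx":0,"ry":0,"rz":0},{"dx":0,"dy":0,"dz":0.001,"rx":0,"ry":0,"rz":0},{"dx":0,"dy":0,"dz":0.001,"rx":0,"ry":0,"rz":0},{"dx":0,"dy":0,"dz":0.001,"rx":0,"ry":0,"rz":0}]' 0.42; python3 -m inch '[{"dx":0,"dy":0,"dz":0,"rx":0,"ry":0,"rz":0},{"dx":0,"dy":0,"dz":0,"rx":0,"ry":0,"rz":0}]';python3 go.py .5344 .2207 .16 .443
```

```text
time: 4.5
tool_pos: [0.5362, 0.2204, 0.0866]
tool_rot: [0.001, 0.976, 0.22, 0.002]
contact_force: [-0.0, -5.5, 5.0]
gripper_width: 0.711
grasp_force: 13.8
time: 4.7
tool_pos: [0.5362, 0.2204, 0.0865]
tool_rot: [0.001, 0.976, 0.22, 0.002]
contact_force: [1.8, -4.1, 5.0]
gripper_width: 0.713
grasp_force: 13.9
t 4.7 p [0.5362 0.2204 0.0865] dist 0.073 shift [-0.0016 -0.001  -0.0918] turn [ 0.0024 -0.0022 -0.0002] w 0.713
```

```bash
python3 -m inch '[{"dx":0,"dy":0,"dz":-0.015,"rx":0,"ry":0,"rz":0},{"dx":0,"dy":0,"dz":-0.04,"rx":0,"ry":0,"rz":0},{"dx":0,"dy":0,"dz":-0.08,"rx":0,"ry":0,"rz":0},{"dx":0,"dy":0,"dz":-0.12,"rx":0,"ry":0,"rz":0},{"dx":0,"dy":0,"dz":-0.155,"rx":0,"ry":0,"rz":0}]' ; python3 -m inch '[{"dx":0,"dy":0,"dz":0,"rx":0,"ry":0,"rz":0},{"dx":0,"dy":0,"dz":0,"rx":0,"ry":0,"rz":0}]';python3 go.py .4958 -.2470 .18 .36
python3 - <<'E'
from fit import *
b=look('side','lift.png')
c=cv2.resize(b[130:350,150:350],None,fx=2.7,fy=2.7,interpolation=cv2.INTER_CUBIC)
cv2.imwrite('pics/liftc.png',c[:,:,::-1])
print([(np.round(l['bbox'],1),l['confidence']) for l in nets.boxes_of('side','pliers')])
E
```

```text
time: 5.2
tool_pos: [0.5341, 0.2215, 0.2099]
tool_rot: [-0.0, 0.976, 0.219, 0.0]
contact_force: [0.3, 0.3, -1.0]
gripper_width: 0.71
grasp_force: 7.4
time: 5.4
tool_pos: [0.5342, 0.2215, 0.2083]
tool_rot: [-0.0, 0.976, 0.219, 0.0]
contact_force: [0.1, -0.7, -1.6]
gripper_width: 0.713
grasp_force: 7.4
t 5.4 p [0.5342 0.2215 0.2083] dist 0.471 shift [-0.2941  0.5086  0.035 ] turn [-0.0001 -0.0006  0.0549] w 0.713
[(array([243.6, 233.4,  14.1,  37.1]), 0.7)]
```

View pics/liftc.png

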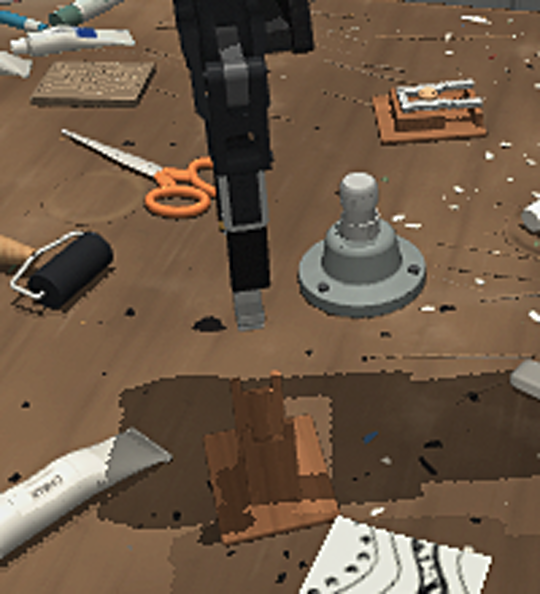

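Pliers are out of the rest, held upright; the tips' ends are at about side (243,251.5) and the front paddle bottom at row 237.

```bash
python3 - <<'E'
from fit import *
s=state();p=s['tool_pos'];yaw=.442
for h in (.07,.074,.078,.082):
    z=p[2]-h
    B=box(p[0],p[1],yaw,[-.007,-.0105,z],[.007,.0105,z+.01]); r=[proj('side',q) for q in B]
    P=box(p[0],p[1],yaw,[-.01,.02,z+.042],[.01,.03,z+.042])
    print(h,'tip maxrow',max(q[1] for q in r).round(1),'cols',min(q[0] for q in r).round(1),max(q[0] for q in r).round(1),'paddle maxrow',max(proj('side',q)[1] for q in P).round(1))
im=cv2.imread('pics/lift.png')[:,:,::-1]
print(im[228:258,240].max(1), im[228:258,244].max(1)); print(im[247,228:256].max(1))
E
```

```text
0.07 tip maxrow 249.2 cols 237.2 249.2 paddle maxrow 234.5
0.074 tip maxrow 251.3 cols 237.5 249.4 paddle maxrow 236.8
0.078 tip maxrow 253.4 cols 237.7 249.6 paddle maxrow 239.1
0.082 tip maxrow 255.5 cols 238.0 249.8 paddle maxrow 241.4
[ 14  15  15  16  16  15  15  15   8  17 107  97  94  94  89  83  85  85
  84 112  96  92  65 111  97 137 132 132 131 133] [ 15  15  14  15  14  16  13  13  10  55 103  98  96  97  80  83  83  83
  87  94  92  90  90  93 136 134 131 134 134 137]
[ 28 111 137 131 128 123 119 118 122  84  85 109 112 111 105  97  94  92
  94  95  94 128 125 124 123 127 126 126]
```

```bash
python3 -m inch '[{"dx":-0.294,"dy":0.509,"dz":0,"rx":0,"ry":0,"rz":0.055},{"dx":-0.294,"dy":0.509,"dz":0,"rx":0,"ry":0,"rz":0.055},{"dx":-0.294,"dy":0.509,"dz":0,"rx":0,"ry":0,"rz":0.055},{"dx":-0.294,"dy":0.509,"dz":0,"rx":0,"ry":0,"rz":0.055},{"dx":-0.294,"dy":0.509,"dz":0,"rx":0,"ry":0,"rz":0.055}]' ;python3 go.py .4958 -.2470 .18 .36
```

```text
time: 6.0
tool_pos: [0.5122, -0.0294, 0.2057]
tool_rot: [-0.001, 0.984, 0.179, -0.002]
contact_force: [0.2, -0.1, -1.9]
gripper_width: 0.712
grasp_force: 7.4
t 6.0 p [ 0.5122 -0.0294  0.2057] dist 0.22 shift [-0.115   0.2474  0.0319] turn [-0.0013  0.002   0.0002] w 0.712
```

```bash
python3 -m inch '[{"dx":-0.115,"dy":0.247,"dz":0.03,"rx":0,"ry":0,"rz":0},{"dx":-0.115,"dy":0.247,"dz":0.03,"rx":0,"ry":0,"rz":0},{"dx":-0.115,"dy":0.247,"dz":0.03,"rx":0,"ry":0,"rz":0},{"dx":-0.115,"dy":0.247,"dz":0.03,"rx":0,"ry":0,"rz":0},{"dx":-0.115,"dy":0.247,"dz":0.03,"rx":0,"ry":0,"rz":0}]' ;python3 -m inch '[{"dx":0,"dy":0,"dz":0,"rx":0,"ry":0,"rz":0},{"dx":0,"dy":0,"dz":0,"rx":0,"ry":0,"rz":0},{"dx":0,"dy":0,"dz":0,"rx":0,"ry":0,"rz":0}]';python3 go.py .4958 -.2470 .14 .36
```

```text
time: 6.5
tool_pos: [0.4952, -0.2483, 0.1809]
tool_rot: [-0.001, 0.984, 0.177, -0.002]
contact_force: [-0.0, 0.5, -1.0]
gripper_width: 0.71
grasp_force: 7.4
time: 6.8
tool_pos: [0.4971, -0.2439, 0.1831]
tool_rot: [-0.001, 0.984, 0.179, -0.001]
contact_force: [0.5, 0.7, -0.5]
gripper_width: 0.712
grasp_force: 7.4
t 6.8 p [ 0.4971 -0.2439  0.1831] dist 0.043 shift [-0.0028  0.0031  0.0538] turn [-0.0012  0.0005  0.0006] w 0.712
```

```bash
python3 -m inch '[{"dx":-0.0028,"dy":0.0031,"dz":0.03,"rx":0,"ry":0,"rz":0},{"dx":-0.0028,"dy":0.0031,"dz":0.06,"rx":0,"ry":0,"rz":0},{"dx":-0.0028,"dy":0.0031,"dz":0.068,"rx":0,"ry":0,"rz":0},{"dx":-0.0028,"dy":0.0031,"dz":0.068,"rx":0,"ry":0,"rz":0},{"dx":-0.0028,"dy":0.0031,"dz":0.068,"rx":0,"ry":0,"rz":0}]' ;python3 go.py .4958 -.2470 .0915 .36
cat > ov.py <<'E'
import sys
from fit import *
b=look('side');a=look('top');s=state();p=s['tool_pos'];q=s['tool_rot'];yaw=2*np.arctan2(q[2],q[1])
H=float(sys.argv[2]);z=p[2]-H;bb=b.copy();w=float(sys.argv[3])/2
print(p,yaw)
def wire(im,c,B):
    uv=[tuple(np.round(proj(c,x)*16).astype(int)) for x in B]
    for i in range(8):
        for j in (1,2,4):
            if not i&j: cv2.line(im,uv[i],uv[i|j],(255,0,0),1,cv2.LINE_AA,4)
wire(bb,'side',box(p[0],p[1],yaw,[-.007,-w,z],[.007,w,z+.003]))
r=list(map(int,sys.argv[4:8]));k=lambda im:cv2.resize(im[r[0]:r[1],r[2]:r[3]],None,fx=5,fy=5,interpolation=cv2.INTER_NEAREST)
c=np.hstack([k(b),k(bb)]);print(c.shape);cv2.imwrite('pics/'+sys.argv[1],c[:,:,::-1]);cv2.imwrite('pics/raw_'+sys.argv[1],b[:,:,::-1]);cv2.imwrite('pics/rawtop_'+sys.argv[1],a[:,:,::-1])
E
python3 ov.py gap1.png .0755 .0205 110 195 275 350
```

```text
time: 7.3
tool_pos: [0.4968, -0.2481, 0.1308]
tool_rot: [0.001, 0.984, 0.179, 0.001]
contact_force: [0.4, -0.2, -1.1]
gripper_width: 0.711
grasp_force: 7.4
t 7.3 p [ 0.4968 -0.2481  0.1308] dist 0.039 shift [-0.0008 -0.0018  0.0491] turn [ 0.0008 -0.0006  0.0006] w 0.711
[ 0.4971 -0.2487  0.1314] 0.3603266257578209
(425, 750, 3)
```

View pics/gap1.png

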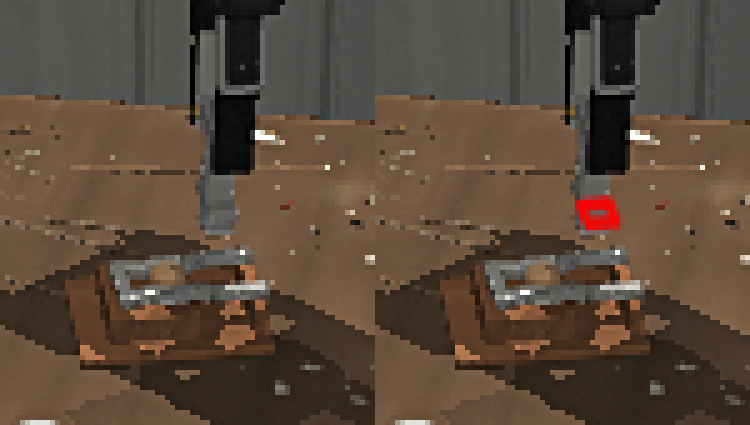

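```bash
python3 -m inch '[{"dx":-0.0008,"dy":-0.0018,"dz":0.015,"rx":0,"ry":0,"rz":0},{"dx":-0.0008,"dy":-0.0018,"dz":0.03,"rx":0,"ry":0,"rz":0},{"dx":-0.0008,"dy":-0.0018,"dz":0.03,"rx":0,"ry":0,"rz":0},{"dx":-0.0008,"dy":-0.0018,"dz":0.03,"rx":0,"ry":0,"rz":0}]' ;python3 go.py .4958 -.2470 .0915 .36
python3 ov.py gap2.png .0755 .0205 120 195 275 350
```

```text
time: 7.8
tool_pos: [0.4944, -0.2469, 0.1046]
tool_rot: [-0.001, 0.984, 0.179, -0.001]
contact_force: [-0.2, 0.4, -1.7]
gripper_width: 0.71
grasp_force: 7.4
t 7.8 p [ 0.4944 -0.2469  0.1046] dist 0.013 shift [0.0016 0.0007 0.0164] turn [-0.0011  0.0007 -0.0002] w 0.71
[ 0.4951 -0.2474  0.1057] 0.35975094026458576
(375, 750, 3)
```

View pics/gap2.png

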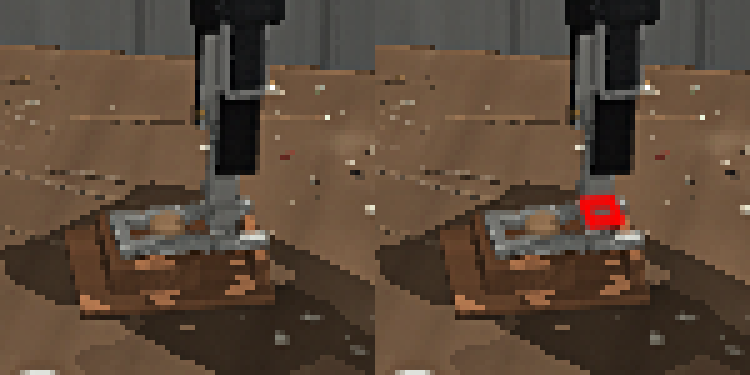

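```bash
python3 - <<'E'
from fit import *
for n,p in (('lift',(.5342,.2215,.2083,.442)),('gap1',(.4970,-.2485,.1311,.36)),('gap2',(.4948,-.2472,.1052,.36))):
    im=cv2.imread('pics/'+('raw_' if n!='lift' else '')+n+'.png').max(2)
    z=p[2]-.0755
    g=lambda lo,hi:np.array([proj('side',q) for q in box(p[0],p[1],p[3],lo,hi)])
    pad=g([-.01,.03,z+.042],[.01,.03,z+.12]);tip=g([-.007,-.0105,z],[.007,.0105,z])
    print(n,'paddle cols',pad[:,0].min().round(1),pad[:,0].max().round(1),'bottom',pad[:,1].max().round(1),'tip cols',tip[:,0].min().round(1),tip[:,0].max().round(1),'row',tip[:,1].round(1))
    c0=int(pad[:,0].mean());r0=int(pad[:,1].max())
    print(' down col',c0,'rows',r0-6,im[r0-6:r0+20,c0]); print(' across row',r0-5,'from',c0-10,im[r0-5,c0-10:c0+11])
a=cv2.imread('pics/raw_gap2.png').astype(int);print('rows 155-175, cols 316,318,320,322,325,328');print(a[155:176][:,[312,316,318,320,322,325,327]].max(2))
t=cv2.imread('pics/rawtop_gap2.png');cv2.imwrite('pics/t2.png',cv2.resize(t[140:215,370:450],None,fx=6,fy=6))
# expected lug inner/outer edges
for cx,cy in ((.5215,-.2373),(.524,-.2396)):
    for z in (.026,.020):
        print('near lug in/out z',z,[proj('side',box(cx,cy,.36,[-.03,y,z],[-.03,y,z])[0]).round(1) for y in (.014,.0195,-.014,-.0195)])
E
```

```text
lift paddle cols 230.0 250.3 bottom 236.3 tip cols 237.2 248.5 row [240.7 240.7 249.3 249.3 242.2 242.2 250.9 250.9]
 down col 240 rows 230 [ 15  16  16  15  15  15   8  17 107  97  94  94  89  83  85  85  84 112
  96  92  65 111  97 137 132 132]
 across row 231 from 230 [118 118 120 123 132  29  10  15  12  15  16  14  13  14  15  16  16  13
  12  14 136]
gap1 paddle cols 317.6 326.6 bottom 142.8 tip cols 315.6 322.9 row [150.7 150.7 154.6 154.6 151.2 151.2 155.1 155.1]
 down col 322 rows 136 [ 13  14  14  16  14  11  14  10  39 130 117 115 114 116 120 115 139  93
 105 122 120 121 122  77 123  91]
 across row 137 from 312 [113 115 114 101  83  55   7  15  13  14  14  13   3  52 255 255 255 255
 142 107 108]
gap2 paddle cols 318.4 327.3 bottom 153.1 tip cols 316.3 323.5 row [160.4 160.4 164.3 164.3 160.9 160.9 164.8 164.8]
 down col 322 rows 147 [ 15  15  17  16  14  15  11  18 119 105 100 100  58  99  78  98  96  46
  46  46  87 134 105  93  64 163]
 across row 148 from 312 [116 115 113 117 102  53  28  10  16  17  15  14  12  10  40 129 118 116
 115 116 117]
rows 155-175, cols 316,
[... 437 characters left out ...]
108 134  93 103]
 [ 97  99  83 100 105  90  76]
 [ 76  94  70  50  93  60 159]
 [ 60  70  70  65  64  48 157]
 [ 63  68  68  69 163  45  76]
 [ 71  66  65  64  55  47  72]
 [ 76  72  71  70  68  51  78]
 [ 77  69  71  66 162  51  82]]
near lug in/out z 0.026 [array([321.6, 166.5]), array([322. , 167.6]), array([319.4, 161.2]), array([319. , 160.2])]
near lug in/out z 0.02 [array([321.6, 168.7]), array([322. , 169.7]), array([319.4, 163.3]), array([319. , 162.3])]
near lug in/out z 0.026 [array([320.7, 166. ]), array([321.2, 167. ]), array([318.6, 160.7]), array([318.2, 159.7])]
near lug in/out z 0.02 [array([320.7, 168.1]), array([321.2, 169.2]), array([318.6, 162.8]), array([318.1, 161.8])]
```

View pics/t2.png

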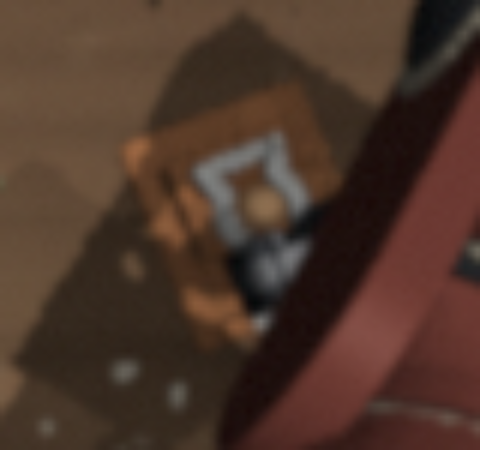

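Paddle and tip sit consistently about 1 px lower than predicted, so no slip. The tips are probably 1–3 mm towards +y, so I shift 1 mm back and lower gently while watching the force.

```bash
python3 -m inch '[{"dx":0.001,"dy":0.0015,"dz":0,"rx":0,"ry":0,"rz":0},{"dx":0.001,"dy":0.0015,"dz":0.004,"rx":0,"ry":0,"rz":0},{"dx":0.001,"dy":0.0015,"dz":0.008,"rx":0,"ry":0,"rz":0},{"dx":0.001,"dy":0.0015,"dz":0.008,"rx":0,"ry":0,"rz":0}]' ;python3 go.py .4958 -.2470 .0925 .36
```

```text
time: 8.3
tool_pos: [0.4958, -0.2478, 0.0985]
tool_rot: [-0.0, 0.984, 0.179, -0.0]
contact_force: [-1.0, -0.6, -1.8]
gripper_width: 0.714
grasp_force: 7.4
t 8.3 p [ 0.4958 -0.2478  0.0985] dist 0.006 shift [ 0.0004 -0.001   0.0076] turn [-0.0007  0.0005 -0.0001] w 0.714
```

```bash
python3 -m inch '[{"dx":0,"dy":0,"dz":0.004,"rx":0,"ry":0,"rz":0},{"dx":0,"dy":0,"dz":0.0076,"rx":0,"ry":0,"rz":0},{"dx":0,"dy":0,"dz":0.0076,"rx":0,"ry":0,"rz":0},{"dx":0,"dy":0,"dz":0.0076,"rx":0,"ry":0,"rz":0}]' ;python3 go.py .4958 -.2470 .0925 .36
python3 ov.py gap3.png .0755 .0205 120 195 275 350
```

```text
time: 8.7
tool_pos: [0.4973, -0.2483, 0.095]
tool_rot: [0.0, 0.984, 0.179, 0.001]
contact_force: [-0.9, 1.6, 5.8]
gripper_width: 0.709
grasp_force: 8.1
t 8.7 p [ 0.4973 -0.2483  0.095 ] dist 0.003 shift [-0.0011 -0.0022  0.0032] turn [ 0.0008 -0.0012 -0.0001] w 0.709
[ 0.4973 -0.2483  0.0951] 0.35980667115644704
(375, 750, 3)
```

View pics/gap3.png

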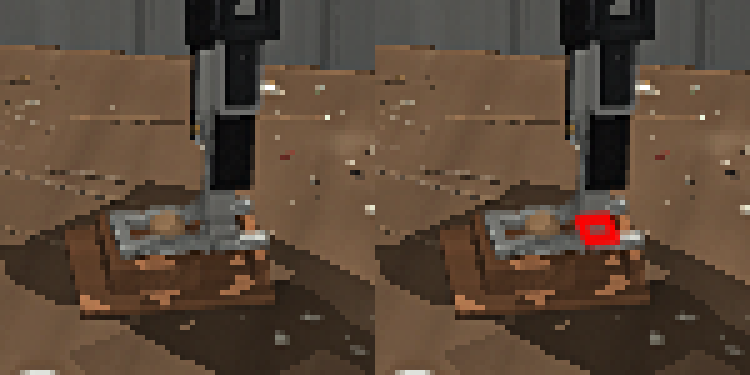

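The force rose at TCP z 0.095, which fits the shoulder resting on the lugs, meaning the tips are about 79 mm below the TCP and the lips are already under the ring. I raise about 4 mm and then squeeze in stages, following the pads' forward swing.

```bash
python3 -m inch '[{"dx":0,"dy":0,"dz":-0.005,"rx":0,"ry":0,"rz":0},{"dx":0,"dy":0,"dz":-0.005,"rx":0,"ry":0,"rz":0},{"dx":0,"dy":0,"dz":-0.005,"rx":0,"ry":0,"rz":0}]'
python3 -m inch '[{"dx":0,"dy":0,"dz":-0.001,"rx":0,"ry":0,"rz":0},{"dx":0,"dy":0,"dz":-0.003,"rx":0,"ry":0,"rz":0},{"dx":0,"dy":0,"dz":-0.003,"rx":0,"ry":0,"rz":0},{"dx":0,"dy":0,"dz":-0.003,"rx":0,"ry":0,"rz":0}]' 0.13
```

```text
time: 9.1
tool_pos: [0.496, -0.248, 0.0969]
tool_rot: [-0.0, 0.984, 0.179, -0.0]
contact_force: [-1.0, 0.1, -1.2]
gripper_width: 0.714
grasp_force: 7.4
time: 9.5
tool_pos: [0.4961, -0.2481, 0.0994]
tool_rot: [-0.0, 0.984, 0.179, -0.0]
contact_force: [0.5, -0.3, -1.8]
gripper_width: 0.565
grasp_force: 9.2
```

```bash
python3 -m inch '[{"dx":0,"dy":0,"dz":-0.001,"rx":0,"ry":0,"rz":0},{"dx":0,"dy":0,"dz":-0.002,"rx":0,"ry":0,"rz":0},{"dx":0,"dy":0,"dz":-0.002,"rx":0,"ry":0,"rz":0},{"dx":0,"dy":0,"dz":-0.002,"rx":0,"ry":0,"rz":0}]' -0.14
python3 - <<'E'
from fit import *
b=look('side');c=cv2.resize(b[120:195,270:355],None,fx=7,fy=7,interpolation=cv2.INTER_NEAREST);cv2.imwrite('pics/sq.png',c[:,:,::-1])
E
```

```text
time: 9.9
tool_pos: [0.4961, -0.248, 0.101]
tool_rot: [-0.0, 0.984, 0.179, -0.0]
contact_force: [0.2, -0.2, -1.2]
gripper_width: 0.432
grasp_force: 15.2
```

View pics/sq.png

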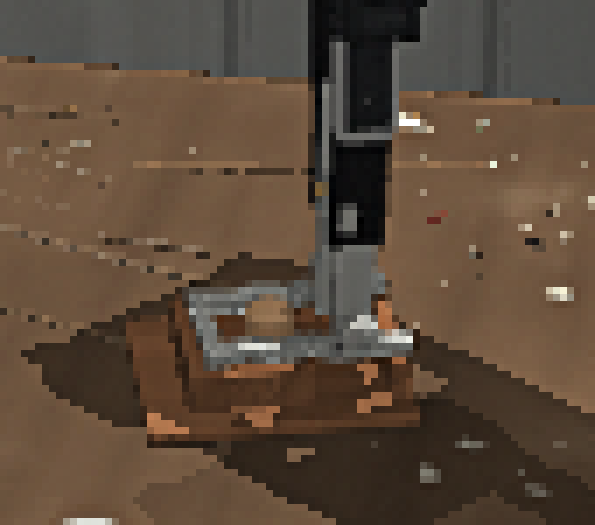

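The near lug has moved outward and the shoulder sits over the lugs, so the ring is spread. The grasp force of 15 N matches the pliers' spring plus the ring's. Now the hard grip, then the lift.

```bash
python3 -m inch '[{"dx":0,"dy":0,"dz":0,"rx":0,"ry":0,"rz":0},{"dx":0,"dy":0,"dz":0,"rx":0,"ry":0,"rz":0},{"dx":0,"dy":0,"dz":0,"rx":0,"ry":0,"rz":0}]' -1
python3 -m inch '[{"dx":0,"dy":0,"dz":-0.01,"rx":0,"ry":0,"rz":0},{"dx":0,"dy":0,"dz":-0.025,"rx":0,"ry":0,"rz":0},{"dx":0,"dy":0,"dz":-0.04,"rx":0,"ry":0,"rz":0},{"dx":0,"dy":0,"dz":-0.055,"rx":0,"ry":0,"rz":0},{"dx":0,"dy":0,"dz":-0.07,"rx":0,"ry":0,"rz":0}]'
python3 -m inch '[{"dx":0,"dy":0,"dz":-0.015,"rx":0,"ry":0,"rz":0},{"dx":0,"dy":0,"dz":-0.03,"rx":0,"ry":0,"rz":0},{"dx":0,"dy":0,"dz":-0.045,"rx":0,"ry":0,"rz":0},{"dx":0,"dy":0,"dz":-0.045,"rx":0,"ry":0,"rz":0},{"dx":0,"dy":0,"dz":-0.045,"rx":0,"ry":0,"rz":0}]'
python3 - <<'E'
from fit import *
b=look('side','up.png')
for n in('snap_ring','pliers'):
    print(n,[(np.round(l['bbox'],1),round(l['confidence'],2)) for l in nets.outline_of('side',n)])
print(state()['tool_pos'],proj('side',[.5215,-.2373,.115]),proj('side',[.5215,-.2373,.023]))
a=look('top','uptop.png');print([(np.round(l['bbox'],1),round(l['confidence'],2)) for l in nets.outline_of('top','snap_ring')])
E
```

```text
time: 10.25
tool_pos: [0.4962, -0.2481, 0.1011]
tool_rot: [-0.0, 0.984, 0.179, 0.0]
contact_force: [-0.1, -0.3, -2.3]
gripper_width: 0.387
grasp_force: 61.1
time: 10.75
tool_pos: [0.4965, -0.2483, 0.159]
tool_rot: [0.0, 0.984, 0.179, 0.001]
contact_force: [-1.3, 0.2, -2.8]
gripper_width: 0.386
grasp_force: 61.0
time: 11.25
tool_pos: [0.4963, -0.2481, 0.1935]
tool_rot: [0.0, 0.984, 0.179, 0.0]
contact_force: [0.7, 0.4, -3.2]
gripper_width: 0.383
grasp_force: 61.0
snap_ring [(array([312.8, 132.1,  32.5,  11.8]), 0.54)]
pliers [(array([321.4, 109.2,   9.5,  49.3]), 0.77)]
[ 0.4957 -0.2478  0.1921] [308.4149 131.538 ] [308.5787 165.9186]
[(array([422.4, 172.3,  24.9,  33.7]), 0.59)]
```

```bash
python3 go.py .5002 -.0004 .193 .36
```

```text
t 11.5 p [ 0.4958 -0.2478  0.1922] dist 0.247 shift [ 0.114  -0.2875 -0.0007] turn [-0.0009  0.0006 -0.0001] w 0.383
```

```bash
python3 -m inch '[{"dx":0.015,"dy":-0.0378,"dz":0,"rx":0,"ry":0,"rz":0},{"dx":0.04,"dy":-0.101,"dz":0,"rx":0,"ry":0,"rz":0},{"dx":0.065,"dy":-0.164,"dz":0,"rx":0,"ry":0,"rz":0},{"dx":0.085,"dy":-0.214,"dz":0,"rx":0,"ry":0,"rz":0},{"dx":0.1,"dy":-0.252,"dz":0,"rx":0,"ry":0,"rz":0}]'
python3 -m inch '[{"dx":0.010,"dy":-0.025,"dz":0,"rx":0,"ry":0,"rz":0},{"dx":0.014,"dy":-0.0355,"dz":0,"rx":0,"ry":0,"rz":0},{"dx":0.014,"dy":-0.0355,"dz":0,"rx":0,"ry":0,"rz":0},{"dx":0.014,"dy":-0.0355,"dz":0,"rx":0,"ry":0,"rz":0},{"dx":0.014,"dy":-0.0355,"dz":0,"rx":0,"ry":0,"rz":0}]'
python3 - <<'E'
from fit import *
b=look('side','ax.png');o={}
print(state()['tool_pos'])
for n in('snap_ring','axle_stub','pliers'):
    L=nets.outline_of('side',n);print(n,[(np.round(l['bbox'],1),round(l['confidence'],2)) for l in L])
    if L:o['side'+n]=L[0]['pixels']
a=look('top','axtop.png')
for n in('snap_ring','axle_stub'):
    L=nets.outline_of('top',n);print(n,[(np.round(l['bbox'],1),round(l['confidence'],2)) for l in L])
    if L:o['top'+n]=L[0]['pixels']
print(state()['tool_pos'])
np.savez('ax.npz',**o)
for c in('side','top'):
  if c+'snap_ring' in o:
    m=o[c+'snap_ring'];r=np.where(m.any(1))[0];q=np.where(m.any(0))[0]
    print(c,q[0],r[0]);print('\n'.join(''.join('#' if v else '.' for v in row[q[0]:q[-1]+1]) for row in m[r[0]:r[-1]+1]))
E
```

```text
time: 12.0
tool_pos: [0.4995, -0.0285, 0.1928]
tool_rot: [-0.0, 0.984, 0.18, -0.0]
contact_force: [-0.4, 0.2, -2.2]
gripper_width: 0.387
grasp_force: 61.0
time: 12.5
tool_pos: [0.5006, -0.0018, 0.1931]
tool_rot: [0.0, 0.984, 0.178, -0.0]
contact_force: [0.9, 0.2, -2.8]
gripper_width: 0.389
grasp_force: 61.0
[ 0.5006 -0.0018  0.1931]
snap_ring [(array([285.9, 187.4,  42.4,  17.1]), 0.51)]
axle_stub [(array([282.4, 219.3,  46.5,  52.3]), 0.85)]
pliers [(array([295.8, 165.6,  11.7,  46.6]), 0.64), (array([286.9, 183.3,  42.9,  19.2]), 0.53)]
snap_ring []
axle_stub [(array([315.6, 188.7,  32.6,  10.8]), 0.78)]
[ 0.5006 -0.0011  0.1932]
side 267 177
..........############..................
..####################..................
.#####################..................
################........................
##########..............................
.###....................................
.###....................................
.###....................................
.###....................................
..##....................................
..###................####...............
..###............#########.........#####
..#########################.....########
..##################################....
..#########################...###.......
...#######..............................
....##..................................
```

```bash
cat > rf.py <<'E'
from fit import *
def silver(im):
    im=im.astype(int); return ((abs(im[...,2]-im[...,0])<22)&(im.max(2)>62)).astype(np.uint8)
def rm(x,y,z,yaw,sp,c='side'):
    m=np.zeros((400,640),np.uint8)
    for s in (1,-1):
        q=lambda a,b,i,o:hullmask(c,box(x,y,yaw,[a,min(s*i,s*o)+s*sp/2,z-.003],[b,max(s*i,s*o)+s*sp/2,z+.003]),m)
        q(-.046,-.018,.014,.0195); q(-.018,.020,.012,.018)
    hullmask(c,box(x,y,yaw,[.02,-.018-sp/2,z-.003],[.027,.018+sp/2,z+.003]),m);return m
def fitr(S,f,q,cols,step):
    q=np.array(q,float);g=lambda p:-iou(rm(*f(p))[:,:cols],S[:,:cols])
    r=minimize(g,q,method='Nelder-Mead',options=dict(initial_simplex=np.vstack([q,q+np.diag(step)]),xatol=1e-5,fatol=1e-5));return r.x,r.fun
E
python3 - <<'E'
from rf import *
def prep(im,r):
    m=np.zeros((400,640),np.uint8);m[r[0]:r[1],r[2]:r[3]]=silver(im)[r[0]:r[1],r[2]:r[3]];return m
sq=np.zeros((400,640,3),np.uint8);sq[120:195,270:355]=cv2.imread('pics/sq.png')[3::7,3::7]
S=prep(sq,(156,176,292,318));xs,_=None,None
for sp in (.010,.0105): print('stand spread xy',sp,fitr(S,lambda p:(p[0],p[1],.023,.36,sp),[.5225,-.238],316,[.004,.004]))
xy=fitr(S,lambda p:(p[0],p[1],.023,.36,.0105),[.5225,-.238],316,[.004,.004])[0]
U=cv2.imread('pics/up.png');S=prep(U,(118,145,285,317))
print('up z',fitr(S,lambda p:(xy[0],xy[1],p[0],.36,.012),[.115],315,[.004]),fitr(S,lambda p:(p[0],xy[1],p[1],.36,.012),[xy[0],.115],315,[.003,.004]))
A=cv2.imread('pics/ax.png');S=prep(A,(170,200,258,289));O=np.load('ax.npz')['sidesnap_ring'].astype(np.uint8)
for nm,M in(('silver',S),('net',O)):
    print(nm,'\n'.join(''.join('.#'[v] for v in row[258:310]) for row in M[172:200]) if nm=='silver' else '')
    for z in (.113,.115,.117): print('ax',nm,z,fitr(M,lambda p:(p[0],p[1],z,.36,.012),[.527,.009],288,[.004,.004]))
E
```

```text
stand spread xy 0.01 (array([ 0.5219, -0.2398]), np.float64(-0.7845303867403315))
stand spread xy 0.0105 (array([ 0.522 , -0.2391]), np.float64(-0.7734806629834254))
up z (array([0.1168]), np.float64(-0.3275488069414317)) (array([0.5251, 0.116 ]), np.float64(-0.3333333333333333))
silver ....................................................
....................................................
....................................................
....................................................
.............................##.....................
...................############.....................
.........######################.....................
.........######################.....................
.........#####################......................
.........###########................................
.........####.......................................
..........###.......................................
..........###.......................................
..........####......................................
..........####......................................
..........####...
[... 414 characters left out ...]
.............##########......................
...................############.....................
..................#############.....................
..................#############.....................
..................#############.....................
ax silver 0.113 (array([0.5267, 0.0048]), np.float64(-0.659016393442623))
ax silver 0.115 (array([0.526 , 0.0069]), np.float64(-0.659016393442623))
ax silver 0.117 (array([0.5247, 0.0116]), np.float64(-0.6568627450980392))
net 
ax net 0.113 (array([0.5255, 0.0062]), np.float64(-0.694560669456067))
ax net 0.115 (array([0.5251, 0.0085]), np.float64(-0.6916666666666667))
ax net 0.117 (array([0.5244, 0.0116]), np.float64(-0.6916666666666667))
```

```bash
cat >> rf.py <<'E'
import fit
def rmt(x,y,z,yaw,sp,pitch,c='side'):
    m=np.zeros((400,640),np.uint8)
    def q(a,b,i,o):
        B=box(0,0,0,[a,min(i,o),-.003],[b,max(i,o),.003]);B[:,2]+=z-pitch*(B[:,0]+.0275)
        R=np.array([[np.cos(yaw),-np.sin(yaw),0],[np.sin(yaw),np.cos(yaw),0],[0,0,1]]);hullmask(c,B@R.T+[x,y,0],m)
    for s in (1,-1):
        d=s*sp/2; q(-.046,-.018,s*.014+d,s*.0195+d); q(-.018,.020,s*.012+d,s*.018+d)
    q(.02,.027,-.018-sp/2,.018+sp/2);return m
E
python3 - <<'E'
from rf import *
A=cv2.imread('pics/ax.png');S=np.zeros((400,640),np.uint8);S[170:194,258:289]=silver(A)[170:194,258:289];O=np.load('ax.npz')['sidesnap_ring'].astype(np.uint8)
for nm,M in(('silver',S),('net',O)):
  for t in (-.1,-.05,0,.05,.1,.15):
    g=lambda p:-iou(rmt(p[0],p[1],.116,.36,.012,t)[:,:288],M[:,:288])
    q=np.array([.526,.009]);r=min((minimize(g,q+d,method='Nelder-Mead',options=dict(initial_simplex=q+d+np.array([[0,0],[.004,0],[0,.004]]))) for d in ([0,0],[-.002,.002],[.002,-.003])),key=lambda r:r.fun);print(nm,t,r.x,round(r.fun,3))
E
python3 go.py .5006 -.0005 .160 .36
```

```text
silver -0.1 [0.5235 0.0155] -0.836
silver -0.05 [0.5249 0.012 ] -0.817
silver 0 [0.5252 0.0098] -0.827
silver 0.05 [0.5257 0.0066] -0.834
silver 0.1 [0.5265 0.0042] -0.804
silver 0.15 [0.5272 0.0013] -0.763
net -0.1 [0.5234 0.0146] -0.71
net -0.05 [0.5237 0.0135] -0.686
net 0 [0.5241 0.0105] -0.695
net 0.05 [0.5252 0.0069] -0.695
net 0.1 [0.526  0.0046] -0.697
net 0.15 [0.5273 0.0004] -0.695
t 12.85 p [ 0.5006 -0.0011  0.1932] dist 0.033 shift [ 0.0002 -0.0007  0.0415] turn [ 0.0001 -0.     -0.0005] w 0.383
```

Ring and axle agree to about 2 mm, so I lower in steps while watching the force.

```bash
python3 -m inch '[{"dx":0.0012,"dy":0,"dz":0.008,"rx":0,"ry":0,"rz":0},{"dx":0.0012,"dy":0,"dz":0.016,"rx":0,"ry":0,"rz":0},{"dx":0.0012,"dy":0,"dz":0.024,"rx":0,"ry":0,"rz":0},{"dx":0.0012,"dy":0,"dz":0.024,"rx":0,"ry":0,"rz":0}]'
python3 -m inch '[{"dx":0,"dy":0,"dz":0.006,"rx":0,"ry":0,"rz":0},{"dx":0,"dy":0,"dz":0.012,"rx":0,"ry":0,"rz":0},{"dx":0,"dy":0,"dz":0.018,"rx":0,"ry":0,"rz":0},{"dx":0,"dy":0,"dz":0.018,"rx":0,"ry":0,"rz":0}]'
```

```text
time: 13.25
tool_pos: [0.5004, -0.0002, 0.1721]
tool_rot: [-0.0, 0.984, 0.179, -0.002]
contact_force: [-0.2, -0.4, -2.0]
gripper_width: 0.387
grasp_force: 61.0
time: 13.65
tool_pos: [0.5009, -0.0003, 0.1585]
tool_rot: [-0.0, 0.984, 0.179, -0.001]
contact_force: [-0.4, -0.1, -2.0]
gripper_width: 0.386
grasp_force: 61.0
```

```bash
python3 -m inch '[{"dx":0,"dy":0,"dz":0.006,"rx":0,"ry":0,"rz":0},{"dx":0,"dy":0,"dz":0.012,"rx":0,"ry":0,"rz":0},{"dx":0,"dy":0,"dz":0.018,"rx":0,"ry":0,"rz":0},{"dx":0,"dy":0,"dz":0.022,"rx":0,"ry":0,"rz":0},{"dx":0,"dy":0,"dz":0.022,"rx":0,"ry":0,"rz":0}]'
python3 -m inch '[{"dx":0,"dy":0,"dz":0,"rx":0,"ry":0,"rz":0},{"dx":0,"dy":0,"dz":0,"rx":0,"ry":0,"rz":0}]'
python3 - <<'E'
from rf import *
b=look('side','fin.png');s=state();print(s['tool_pos'],s['contact_force'])
L=nets.outline_of('side','snap_ring');print([(np.round(l['bbox'],1),round(l['confidence'],2)) for l in L])
g=b.max(2).astype(int);np.set_printoptions(linewidth=260)
for u in (.061,.064,.067): print(u,proj('side',[.5272,.0099,u]))
print('model ring box at z=.064');m=rmt(.527,.0099,.064,.36,.012,0);r,c=np.where(m);print(r.min(),r.max(),c.min(),c.max())
print(g[192:228,256:306:1][:, ::2])
E
```

```text
time: 14.15
tool_pos: [0.501, -0.0003, 0.1412]
tool_rot: [-0.0, 0.984, 0.179, -0.001]
contact_force: [0.3, -0.1, -2.7]
gripper_width: 0.384
grasp_force: 61.0
time: 14.35
tool_pos: [0.5017, -0.0004, 0.1423]
tool_rot: [0.0, 0.984, 0.179, 0.0]
contact_force: [0.5, 0.8, -1.8]
gripper_width: 0.384
grasp_force: 61.0
[ 0.5017 -0.0004  0.1423] [-0.0046  0.1696 -1.4791]
[(array([286.4, 209.1,  40.4,  17.4]), 0.52)]
0.061 [282.3533 207.9785]
0.064 [282.2971 206.7135]
0.067 [282.2407 205.4437]
model ring box at z=.064
196 216 267 308
[[109 111 112 112 111 111 110 105 110 112 116 117 113 109 109 110 116  86   3 107  95  95  72 133 123]
 [109 111 112 110 112 111 109 109 112 114 118 115 112 109 110 113 117  76   4 101  95  98  74 131 125]
 [109 110 112 111 113 111 106 110 115 118 121 116 113 123 124 106 123  67  28 102  96  98  76 125 124]
 [113 112 112 110 112 110 109 112 114 117 121 117 114 119  81  84 104  72 104  99  95  96 107 124 125]
 [115 111 111 111 112 112 107 112 116 119 119 114 115  76  82  84  66  55  99  98  97  96 107 202 125]
 [114 112 111 112 111 109 109 113 117 119  79 118 116  8
[... 2437 characters left out ...]
  86  83  55  67  87  91  71  65  63  65  69  73  73  70  63  53  50 123 123 130]
 [ 63  62  64  64  71  83  83  52  64  83  88  75  75  75  76  75  75  74  69  62  53  51 159 121 156]
 [ 62  62  67  64  87  82  84  54  66  74  73  76  78  81  82  80  75  74  66  63  56 139 155 148 152]
 [ 63  64  67  71  85  85  56  58  66  69  72  77  79  81  80  76  73  70  67  65  54  90 156 146 145]
 [ 64  66  66  91  85  84  89  59  66  71  72  73  76  76  75  73  71  71  66  65  58  45 156 147 146]
 [ 61  67  65  89  85  85  57  60  65  70  73  73  74  75  74  73  72  70  67  64  59  62 159 153 149]
 [ 65  66  66  86  84  81  85  59  67  72  73  73  74  75  75  73  73  70  69  65  58  74 160 161 155]]
```

```bash
python3 - <<'E'
from rf import *
b=look('side');s=state();print(s['tool_pos'])
M=nets.outline_of('side','snap_ring')[0]['pixels'].astype(np.uint8)
A=np.load('ax.npz')['sidesnap_ring'].astype(np.uint8)
for nm,m in (('ax',A),('fin',M)):
  for y in (.008,.0099,.0115):
    g=lambda p:-iou(rmt(p[0],y,p[1],.36,.012,0)[:,:288],m[:,:288])
    z0=.116 if nm=='ax' else .065
    r=min((minimize(g,[.526,z0+d],method='Nelder-Mead',options=dict(initial_simplex=np.array([[.526,z0+d],[.529,z0+d],[.526,z0+d+.003]]))) for d in (-.003,0,.003)),key=lambda r:r.fun);print(nm,y,r.x,round(r.fun,3))
m=M;print('\n'.join(''.join('.#'[v] for v in row[262:310]) for row in m[198:222]))
for z in(.062,.064,.066):
    k=rmt(.5275,.0099,z,.36,.012,0);print(z,[(c,np.where(k[:,c])[0].max()) for c in (270,272,274,280)],'left rows',[(r,np.where(k[r])[0].min()) for r in (204,208,212)])
E
```

```text
[ 0.5017 -0.0004  0.1423]
ax 0.008 [0.5249 0.1143] -0.695
ax 0.0099 [0.5243 0.1156] -0.697
ax 0.0115 [0.5238 0.1166] -0.695
fin 0.008 [0.526 0.062] -0.0
fin 0.0099 [0.526 0.062] -0.0
fin 0.0115 [0.526 0.062] -0.0
............................###########.........
............................###########.........
............................###########.........
............................##########..........
............................##########..........
.............................#########..........
.............................#########..........
..............................########..........
..............................#########.........
...............................########.........
...............................########.........
...............................########.........
...............................########.........
...............................#######..........
................................#####...........
................................................
................................................
................................................
................................................
................................................
................................................
................................................
................................................
................................................
0.062 [(270, np.int64(217)), (272, np.int64(217)), (274, np.int64(217)), (280, np.int64(216))] left rows [(204, np.int64(267)), (208, np.int64(268)), (212, np.int64(269))]
0.064 [(270, np.int64(216)), (272, np.int64(216)), (274, np.int64(216)), (280, np.int64(215))] left rows [(204, np.int64(267)), (208, np.int64(268)), (212, np.int64(269))]
0.066 [(270, np.int64(215)), (272, np.int64(215)), (274, np.int64(215)), (280, np.int64(214))] left rows [(204, np.int64(268)), (208, np.int64(268)), (212, np.int64(269))]
```

The near arm's lower edge at row 216 corresponds to ring z ≈ 0.0645 (groove 0.064). The left edge matches the model, and the tool force equals the carried weight alone, so nothing is touching.

```bash
python3 -m inch '[{"dx":0,"dy":0,"dz":0,"rx":0,"ry":0,"rz":0},{"dx":0,"dy":0,"dz":0,"rx":0,"ry":0,"rz":0},{"dx":0,"dy":0,"dz":0,"rx":0,"ry":0,"rz":0}]'; python3 -c "
from plant import ticket
print(ticket.job_done())"
```

```text
time: 14.85
tool_pos: [0.5015, -0.0004, 0.142]
tool_rot: [-0.0, 0.984, 0.179, 0.0]
contact_force: [-0.3, 0.4, -1.8]
gripper_width: 0.379
grasp_force: 61.0
the job is handed in; nothing more can be done
None
```

The job is handed in, with no verdict returned: the spread ring is held on the squeezed pliers round the groove, about 0.5 mm above its mid height by the last image, with no contact force seen at the wrist.

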